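# Count to the third gap and push the hatch cover home

### The job

Starting at the end of the divider rack where the brass post stands, run a fingertip along the top of the blue rail, keeping it in touch from the first gap over the second to the third (filled gaps count too), and go no further along it. Then push the loose walnut hatch cover along the bench into that third gap until it sits fully home against the back board. Only touch and push: do not lift or tip the cover, and leave everything else where it is.

Things in the scene. Friction and masses are not known exactly. Their poses are not given: they have to be found in the camera images.
- rack: Fixed divider rack. Origin on the bench at its middle; x from open front to back board, y along it to the left. 7 dividers 6 mm thick, 36 mm high, at y = 0, ±54, ±108, ±162 mm make 6 gaps 48 mm wide centred at y = ±27, ±81, ±135 mm. Dividers start (rounded) at x = -20 mm; the face of the 36 mm high back board is at x = 30 mm. Gaps have no floor (things slide on the bench) and are open on top.
- rail: Blue counting rail over the rack's back board, 324 x 14 x 8 mm; origin at its centre, 4 mm below its top; axes as the rack's (y along it). Over rack x = 36 mm, top face 60 mm above the bench. Sprung: pressed down anywhere it yields at about 2 N, sinks up to 6 mm at about 7 N and comes back. The place touched is taken as the middle between the fingertips (shut fingers count as one).
- brass_post: Small turned brass post, 55 mm high, 22 mm wide, fixed to the bench 20 mm beyond one end of the rack (rack x = 36 mm, y = 182 or -182 mm). It marks the end from which the gaps are counted. Origin at the centre of its foot.
- black_post: The same post in black plastic, at the other end of the rack.
- cover: Loose walnut model hatch cover to push: flat block 60 x 40 x 20 mm high, about 50 g, corners rounded 6 mm, brass studs on top, lying in front of the rack. Origin at the centre of its underside; x along its 60 mm, roughly as the rack's x at the start. Home in a gap, its front touches the back board, its origin is at rack x = 0 and its rear stands out 10 mm in front of the dividers.
- racked_cover: A second walnut hatch cover of the same shape, loose, already home in the second gap from one end of the rack; leave it. 60 x 40 x 20 mm high, origin at the centre of its underside.
- racked_grating: A pale wooden grating of the same shape, loose, already home in the second gap from the other end; leave it. 60 x 40 x 20 mm high, origin at the centre of its underside.
- bell: Copper ship's bell model, 58 mm wide, 68 mm high, loose, in front of the rack near one end of it; leave it. Origin at the centre of its underside.
- jar: Amber jar with a white cap, 44 mm wide, 60 mm high, loose, in front of the rack near the other end; leave it. Origin at the centre of its underside.
- tub: Yellow plastic parts tub, 160 x 120 x 70 mm high, loose, at the left beyond the rack; leave it. Origin at the centre of its underside.
- screwdriver: Screwdriver lying on the bench at the left, loose; leave it. Origin under its middle, x along it.
- lens (a point): Centre of the magnifier's round lens, 124 mm across its rim, 283 mm above the bench at the right, on a swing arm; leave it.
Not all that is in view belongs to the job. What is shaped like the cover but pink or turquoise is not meant.

How it is judged:
By the outcome, as a careful person would: the job done as asked, in the order asked, and still so for the second after the job is handed in, with the robot touching nothing.
It also fails if it takes over 58 s, if anything falls off the work surface, if the arm or the gripper's body presses on something with over 40 N, if the wrist force passes 120 N, or if a joint passes its speed limit or range.

### The arm

A 6-joint arm with a two-finger parallel gripper is mounted at the origin on the work surface. World frame = base frame: x ahead of the robot, y to its left, z up, the work surface at z = 0. Lengths are in m, angles in rad, forces in N, time in s.
With the tool pointing down it reaches from about 0.35 to 1 m from the base axis. Payload 7.1 kg.
Tool frame: the origin (TCP) lies between the finger pads; the fingertips stand 22 mm ahead of it and the grasp point (between the pads) lies 3 mm ahead of it; z points along the fingers, y is the line along which they close (so a half turn about z gives the same grasp; the last joint's range is limited). The gripper opens to 85 mm and grips with 20 to 120 N. Pads are 22 mm wide; open, the fingers measure 114 mm over their backs; the gripper's body (76 mm by 85 mm) begins 54 mm behind the grasp point. The pads swing forward as they close: fully open they stand 13 mm farther back than shut.
Start: joints at [-1.341, 0.423, 1.63, -0, 1.089, -0.019], TCP at [0.154, -0.606, 0.253] pointing down, gripper open.
Joint ranges: [-3, 3], [-0.9, 2.11], [0.09, 2.58], [-1.31, 4.45], [0.11, 2.69], [-2.54, 2.54]. Speed limits (rad/s): [2.39, 2.39, 3.01, 3.14, 3.14, 3.14].

### API

Orientations are given as a rotation vector (axis times angle).
In Python, from rig import manip gives the robot as it stands. The module is installed in compiled form; this text tells all that it offers. Calls block until the motion is done:
- manip.move_to(position, orientation): joint-space move of the TCP to a pose.
- manip.servo_line(position, orientation=None, rate=0.15): straight line of the TCP; orientation=None keeps the orientation; rate is the mean speed in m/s.
- manip.set_joints(angles): joint-space move.
- manip.command_gripper(opening, f_grip=None): finger opening in m; f_grip is the grip in N (None keeps the last); returns when the fingers have stopped.
- manip.hold(seconds).
- manip.solve_ik(position, orientation): joint angles nearest the present ones, or None.
- manip.camera(name): name is "scene" or "top"; returns a dict with "image" (480x640x3 uint8, red, green, blue), "fx", "fy", "cx", "cy" (pixels), "k1" (the pictures are not rectified: a ray, as slopes to the right and down, at radius r is drawn at 1 + k1 r^2 times it, then the intrinsics apply), "cam_to_world" (4x4, takes a point from camera to world coordinates). Camera axes: x right, y down, z forward; pixel columns grow to the right and rows downward; lengths in m; the calibration is good to about 2 mm. A picture is of the moment at which its call begins. There is no depth.
A pose or a line that the arm cannot do raises manip.IKError and nothing moves.
- manip.sign_off(): hands the job in; it is judged then, once.
Readings, each from a call of its own:
- manip.get_time(): time.
- manip.get_joint_positions(): joint angles.
- manip.get_joint_vel(): joint speeds.
- manip.get_tau(): joint torques, N m.
- manip.get_position(): TCP position.
- manip.get_ee_rot(): TCP orientation.
- manip.get_contact_force(): force on the tool from outside, world axes, zero at the start.
- manip.get_torque(): the same for the moment, N m.
- manip.get_width(): finger opening in m.
- manip.get_grip_force(): force on a finger pad.
Only numpy, scipy, OpenCV 4.12 (cv2) and the standard library are available. Lean on these libraries where they do the work, as an engineer would, in place of code of your own. Each camera call takes 0.05 s, during which the arm holds its last target. There are 200 camera calls.

## Working session

There is one attempt and no reset: what is moved stays moved. The work goes in short steps, each a Python script; the robot and the scene stay as the last script left them, time stands still between calls to the robot, and variables do not carry over. Pictures are saved under pics/ and viewed, at most 10 in all, crops included, and the job is handed in when it is done.

```bash
mkdir -p pics
cat > h.py <<'E'
import numpy as np, cv2
from rig import manip
def snap(n,f):
    c=manip.camera(n); cv2.imwrite(f'pics/{f}.png',c['image'][:,:,::-1]); np.save(f'pics/{f}.npy',c,allow_pickle=True); return c
def load(f): return np.load(f'pics/{f}.npy',allow_pickle=True).item()
def p2w(c,u,v,z):
    K=np.array([[c['fx'],0,c['cx']],[0,c['fy'],c['cy']],[0,0,1.]])
    q=cv2.undistortPoints(np.array([[[u,v]]],float),K,np.array([c['k1'],0,0,0.]),None)[0,0]
    # refine
    d=np.array([(u-c['cx'])/c['fx'],(v-c['cy'])/c['fy']]);s=d.copy()
    for _ in range(50): s=d/(1+c['k1']*(s@s))
    T=c['cam_to_world']; r=T[:3,:3]@np.array([s[0],s[1],1]); o=T[:3,3]
    return o+r*(z-o[2])/r[2]
E
python3 - <<'E'
from h import *
for n in('scene','top'):
    c=snap(n,n+'0'); print(n,c['fx'],c['k1'],c['cam_to_world'].round(3).tolist())
print(manip.get_ee_rot(),manip.get_time())
E
```

```text
scene 433.82846654830826 -0.025607674446898297 [[-0.751, 0.441, -0.49, 1.117], [0.659, 0.524, -0.539, 0.581], [0.019, -0.729, -0.685, 0.991], [0.0, 0.0, 0.0, 1.0]]
top 520.6792739855116 -0.1433283662849875 [[-0.024, -0.991, 0.133, 0.295], [-1.0, 0.025, 0.001, -0.074], [-0.005, -0.133, -0.991, 1.775], [0.0, 0.0, 0.0, 1.0]]
[-3.11593085e+00 -3.89639599e-01  2.23244413e-04] 0.1
```

View pics/scene0.png

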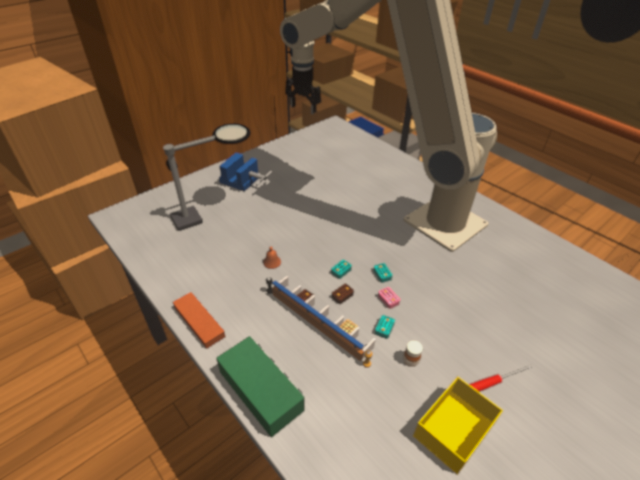

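View pics/top0.png

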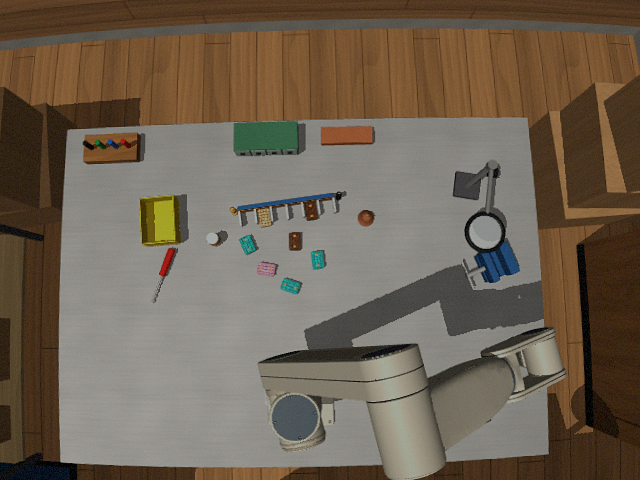

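The brass post is at the left end, near (234,211) in the top view, and the black post at (342,195). The candidates for the loose cover are brown (295,241), turquoise (248,244), (318,260) and (291,286), and pink (267,269). The brown one fits as walnut and stands in front of the rack. I'll confirm it in enlarged crops.

Run:
```python
import cv2
a=cv2.imread('pics/top0.png')[180:300,200:360]; cv2.imwrite('pics/c1.png',cv2.resize(a,None,fx=5,fy=5,interpolation=cv2.INTER_CUBIC))
a=cv2.imread('pics/scene0.png')[235:375,255:435]; cv2.imwrite('pics/c2.png',cv2.resize(a,None,fx=4,fy=4,interpolation=cv2.INTER_CUBIC))
```

```text
(no output)
```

View pics/c1.png

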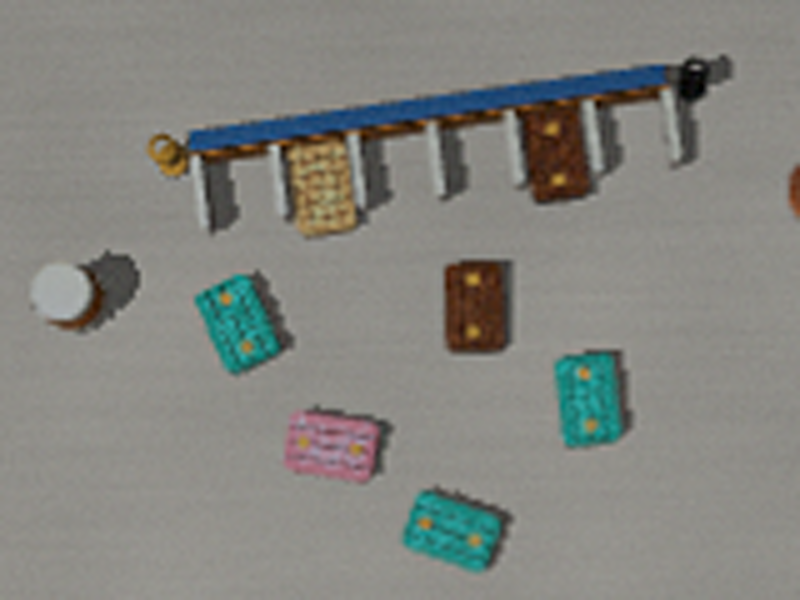

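View pics/c2.png

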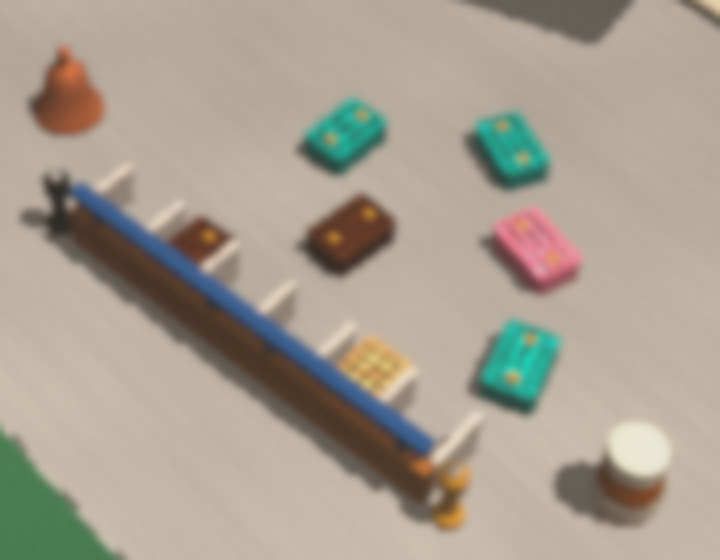

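The crops confirm it: the walnut cover is at c1 (475,307), and brass marks the left end. The first gap is therefore leftmost and empty, the second holds the grating, and the third is between the dividers at c1 x≈360 and 440. Next I'll fit the poses.

```bash
cat >> h.py <<'E'
from scipy.optimize import least_squares
from scipy.spatial.transform import Rotation as Ro
def fit(obs,x0):  # obs: (cam,u,v,[local xyz])
    def f(p):
        c,s=np.cos(p[2]),np.sin(p[2]); r=[]
        for cam,u,v,l in obs:
            w=p2w(cam,u,v,l[2])[:2]-p[:2]
            r+= [c*w[0]+s*w[1]-l[0],-s*w[0]+c*w[1]-l[1]]
        return np.array(r)*1000
    s=least_squares(f,x0,loss='soft_l1',f_scale=2); return s.x,np.sqrt((f(s.x)**2).mean())
E
python3 - <<'E'
from h import *
t,s=load('top0'),load('scene0')
T=lambda u,v,l:(t,200+(u+.5)/5-.5,180+(v+.5)/5-.5,l)
S=lambda u,v,l:(s,255+(u+.5)/4-.5,235+(v+.5)/4-.5,l)
top=[T(190,131,(.043,.162,.06)),T(192,152,(.029,.162,.06)),T(672,66,(.043,-.162,.06))]
tips=[(209,230),(285,218),(365,206),(445,196),(520,186),(600,172),(681,162)]
top+=[T(u,v,(-.02,.162-.054*i,.036)) for i,(u,v) in enumerate(tips)]
sc=[S(77,187,(.036,-.162,.06)),S(428,448,(.036,.162,.06))]
sc+=[S(u,v,(-.02,-.162+.054*i,.036)) for i,(u,v) in enumerate([(130,168),(183,205),(237,243),(294,285),(352,327),(412,372),(479,418)])]
x0=[.75,0.05,.13]
for o in(top,sc,top+sc): print('rack',fit(o,x0))
ct=[T(473,279,(.0175,0,.02)),T(473,331,(-.0175,0,.02))]
for u,v in((473,279),(473,331)): print('stud top',p2w(*T(u,v,0)[:3],.021))
for u,v in((335,238),(369,213)): print('stud scene',p2w(*S(u,v,0)[:3],.021))
for u,v in((446,262),(506,262),(446,350),(506,350)): print('edge',p2w(*T(u,v,0)[:3],.02))
for n,u,v in(('turq',240,325),('jar',65,293),('pink',333,445),('turq2',590,400)): print(n,p2w(*T(u,v,0)[:3],.02))
E
```

```text
rack (array([0.60496322, 0.027058  , 0.11508763]), np.float64(0.9984525319299358))
rack (array([0.60723506, 0.03156752, 0.11430847]), np.float64(0.9201648317065436))
rack (array([0.60596868, 0.02919367, 0.11536922]), np.float64(2.0489509960768992))
stud top [0.52968869 0.00655984 0.021     ]
stud top [0.49411321 0.00721682 0.021     ]
stud scene [0.5274915  0.00813459 0.021     ]
stud scene [0.49202542 0.006795   0.021     ]
edge [0.54195869 0.02479448 0.02      ]
edge [ 0.54094052 -0.01608773  0.02      ]
edge [0.48171014 0.02582611 0.02      ]
edge [ 0.48072002 -0.01487609  0.02      ]
turq [0.50217136 0.16596638 0.02      ]
jar [0.52707908 0.28639076 0.02      ]
pink [0.41898619 0.10344525 0.02      ]
turq2 [ 0.44534274 -0.07097991  0.02      ]
```

```bash
cat >> h.py <<'E'
RX,RY,YAW=.606,.0292,.115
def rw(x,y,z):
    c,s=np.cos(YAW),np.sin(YAW); return [RX+c*x-s*y,RY+s*x+c*y,z]
def ori(yaw=YAW): return (Ro.from_euler('z',yaw)*Ro.from_euler('x',np.pi)).as_rotvec()
E
python3 - <<'E'
from h import *
t=load('top0');print('lens',p2w(t,486,232,.283))
manip.command_gripper(0.0,20)
manip.servo_line([.115,-.45,.42],rate=.3)
manip.move_to([.42,.08,.42],ori()); print(manip.get_joint_positions(),manip.get_time())
manip.move_to(rw(.036,.135,.12),ori())
print(manip.get_position(),rw(.036,.135,.12),manip.get_joint_positions(),manip.get_time(),manip.get_contact_force(),manip.get_width())
snap('scene','s1')
im=cv2.imread('pics/s1.png')[200:390,250:440];cv2.imwrite('pics/s1c.png',cv2.resize(im,None,fx=3.1,fy=3.1,interpolation=cv2.INTER_CUBIC))
E
```

```text
lens [ 0.4907283  -0.56749661  0.283     ]
[ 1.59199152e-01 -5.51066139e-02  1.83341242e+00 -2.02288790e-04
  1.36348473e+00  1.61585247e+00] 3.9833
[0.6268278  0.16731062 0.12127669] [np.float64(0.6262714093021671), np.float64(0.16743917666459104), 0.12] [ 2.42504750e-01  6.18338394e-01  1.65029608e+00 -3.82008710e-05
  8.71177267e-01  1.69861082e+00] 5.3833 [-0.38280584 -0.09934718  0.96100393] 4.582405956027183e-05
```

View pics/s1c.png

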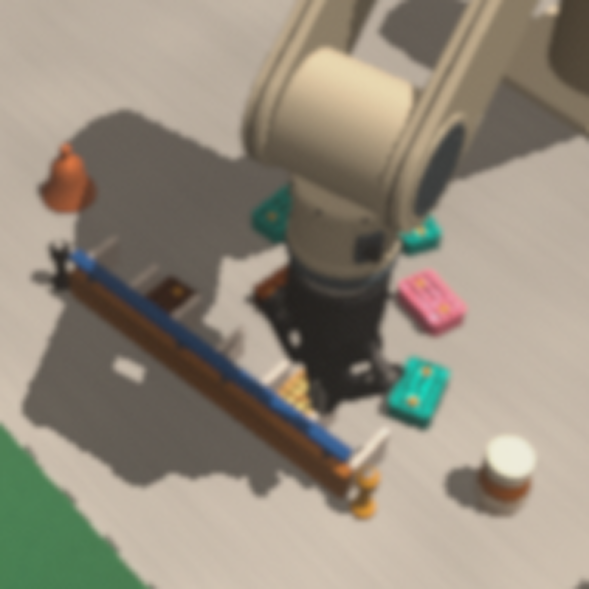

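The fingertip, near (325,405) in the crop, hovers above the rail around the first gap. The rest of the scene is undisturbed. Next comes a guarded descent and the trace.

Run:
```python
from h import *
F=lambda:np.mean([manip.get_contact_force()[2] for _ in range(5)])
manip.servo_line(rw(.036,.135,.088),rate=.08); manip.hold(.2)
f0=F(); z=.088; print(f0)
while z>.072:
    z-=.0015; manip.servo_line(rw(.036,.135,z),rate=.02); manip.hold(.08)
    f=F()-f0; print(round(z,4),round(f,2),manip.get_position()[2].round(4))
    if f>3.3: break
if f>3.3:
    for y in np.arange(.135,.0269,-.018):
        manip.servo_line(rw(.036,y,z),rate=.06)
        f=F()-f0; print(round(y,3),round(f,2),manip.get_position().round(4))
        if f<3: z-=.001
        elif f>5.5: z+=.0008
    manip.servo_line(rw(.036,.027,.13),rate=.1)
print(manip.get_position(),manip.get_time())
```

```text
-0.06674100297105566
0.0865 -0.08 0.0866
0.085 -0.31 0.0849
0.0835 0.43 0.0835
0.082 1.01 0.0821
0.0805 3.53 0.0807
0.135 3.58 [0.6265 0.1675 0.0806]
0.117 3.92 [0.6283 0.1484 0.0804]
0.099 3.47 [0.6305 0.1308 0.0805]
0.081 2.83 [0.6325 0.1129 0.0805]
0.063 3.31 [0.6347 0.0949 0.0796]
0.045 4.25 [0.6367 0.077  0.0795]
0.027 4.09 [0.6388 0.0591 0.0795]
[0.63834228 0.06026081 0.12994331] 11.4583
```

Run:
```python
from h import *
manip.servo_line([.506,.0068,.13],ori(0.),rate=.2)
manip.command_gripper(.062)
manip.servo_line([.506,.0068,.045],rate=.12); manip.hold(.1); f0=np.array(manip.get_contact_force())
for z in (.035,.028,.023):
    manip.servo_line([.506,.0068,z],rate=.06); f=np.array(manip.get_contact_force())-f0; print(z,f.round(2))
    if f[2]>6: break
manip.command_gripper(.046)
p=rw(-.102,.027,z); manip.servo_line(p,ori(),rate=.06)
manip.command_gripper(.0425); print(manip.get_width(),manip.get_grip_force(),(np.array(manip.get_contact_force())-f0).round(2))
manip.command_gripper(.062)
manip.servo_line(rw(-.102,.027,.11),rate=.15)
manip.command_gripper(.008)
manip.servo_line(rw(-.165,.027,.11),rate=.2)
c=snap('top','t2'); print(manip.get_time())
snap('scene','s2')
a=cv2.imread('pics/t2.png')[180:280,200:330]; cv2.imwrite('pics/t2c.png',cv2.resize(a,None,fx=5,fy=5,interpolation=cv2.INTER_CUBIC))
im=cv2.imread('pics/s2.png')[235:375,255:435];cv2.imwrite('pics/s2c.png',cv2.resize(im,None,fx=4,fy=4,interpolation=cv2.INTER_CUBIC))
x=np.hstack([cv2.resize(cv2.imread('pics/t2c.png'),(400,308)),cv2.resize(cv2.imread('pics/s2c.png'),(396,308))]);cv2.imwrite('pics/both2.png',x)
```

```text
0.035 [1.18 0.57 0.47]
0.028 [-0.07 -0.17 -0.07]
0.023 [0.31 1.43 0.33]
0.04238524172745012 0.0 [-0.19  0.4   0.28]
18.1583
```

View pics/both2.png

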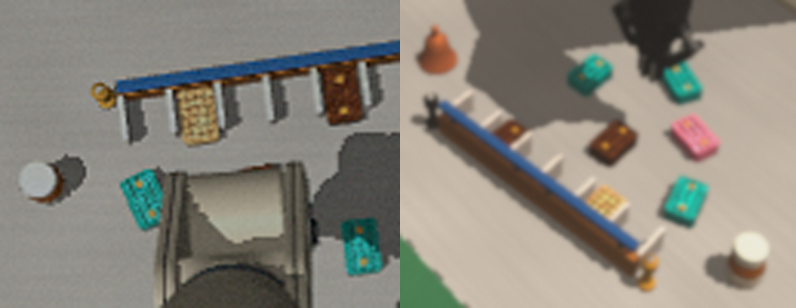

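The cover now lies in front of the third gap, at (613,140), aligned with the rack. The other things are unmoved. I'll push it to just short of the mouth and look again.

Run:
```python
from h import *
manip.servo_line(rw(-.152,.027,.05),rate=.15); manip.hold(.1); f0=np.array(manip.get_contact_force())
manip.servo_line(rw(-.152,.027,.029),rate=.08)
print((np.array(manip.get_contact_force())-f0).round(2))
manip.servo_line(rw(-.098,.027,.029),rate=.05)
print((np.array(manip.get_contact_force())-f0).round(2),manip.get_position(),manip.get_time())
snap('scene','s3')
im=cv2.imread('pics/s3.png')[260:350,280:390];cv2.imwrite('pics/s3c.png',cv2.resize(im,None,fx=6.5,fy=6.5,interpolation=cv2.INTER_CUBIC))
```

```text
[ 0.96  0.43 -0.45]
[-0.33  1.34 -1.08] [0.50535737 0.04474014 0.02897762] 20.5167
```

View pics/s3c.png

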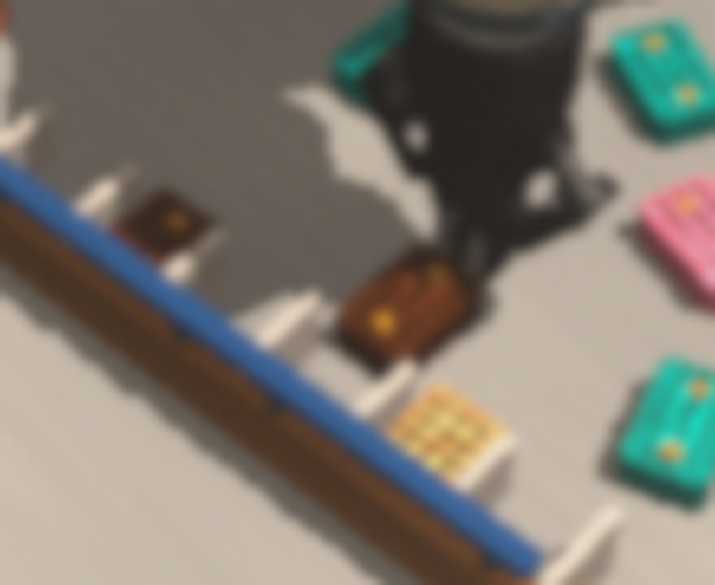

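The cover sits in front of the third gap, with studs at crop (385,321) and (437,270). The dividers' tips are at (320,297) and (410,370). I'll measure its offset relative to the gap.

Run:
```python
from h import *
import h
s=load('s3'); P=lambda u,v,z:p2w(s,280+(u+.5)/6.5-.5,260+(v+.5)/6.5-.5,z)
for R in ((.606,.0292,.115),(.6072,.0316,.1143)):
    c,sn=np.cos(R[2]),np.sin(R[2])
    L=lambda w:np.array([c*(w[0]-R[0])+sn*(w[1]-R[1]),-sn*(w[0]-R[0])+c*(w[1]-R[1])])*1000
    for n,u,v,z in(('stud',385,321,.021),('stud',437,270,.021),('div0',320,297,.036),('div54',410,370,.036),('tipR',415,364,.036)): print(n,L(P(u,v,z)).round(1))
```

```text
stud [-39.9  24.4]
stud [-77.1  22.8]
div0 [-21.3   2.7]
div54 [-17.9  56.2]
tipR [-21.7  55.7]
stud [-41.4  22.1]
stud [-78.6  20.5]
div0 [-22.7   0.4]
div54 [-19.4  54. ]
tipR [-23.2  53.5]
```

The cover sits about 5 mm too far toward the black end relative to the gap, so I'll re-cage it, shift it and check again.

Run:
```python
from h import *
manip.servo_line(rw(-.104,.027,.029),rate=.08)
manip.servo_line(rw(-.104,.027,.075),rate=.15)
manip.command_gripper(.064)
manip.servo_line(rw(-.064,.026,.06),rate=.15)
f0=np.array(manip.get_contact_force())
for z in (.035,.023):
    manip.servo_line(rw(-.064,.026,z),rate=.06); f=np.array(manip.get_contact_force())-f0; print(z,f.round(2))
    if f[2]>6: raise SystemExit
manip.command_gripper(.045)
manip.servo_line(rw(-.064,.0305,z),rate=.04)
manip.command_gripper(.0418); print(manip.get_width(),manip.get_grip_force(),manip.get_position()-rw(-.064,.0305,z))
manip.command_gripper(.064)
manip.servo_line(rw(-.064,.0305,.075),rate=.15)
manip.command_gripper(.008)
manip.servo_line(rw(-.115,.0305,.075),rate=.2)
snap('scene','s4'); print(manip.get_time())
im=cv2.imread('pics/s4.png')[260:350,280:390];cv2.imwrite('pics/s4c.png',cv2.resize(im,None,fx=6.5,fy=6.5,interpolation=cv2.INTER_CUBIC))
```

```text
0.035 [ 0.15  0.09 -0.93]
0.023 [ 0.11 -0.03 -0.28]
0.041616430467577896 0.0 [-3.52271898e-05 -1.43699342e-05 -4.35466180e-06]
25.875
```

View pics/s4c.png

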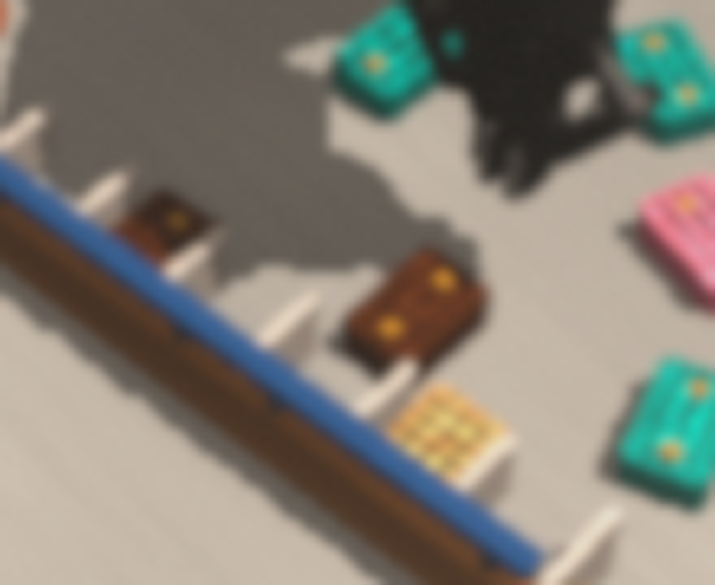

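The studs are now at (390,327) and (443,279), so the cover is within about 2 mm of the gap's centre line and square to it. Now I'll push it home under force watch.

Run:
```python
from h import *
c,s=np.cos(YAW),np.sin(YAW)
manip.servo_line(rw(-.107,.031,.06),rate=.15); manip.hold(.1); f0=np.array(manip.get_contact_force())
manip.servo_line(rw(-.107,.031,.029),rate=.1)
manip.servo_line(rw(-.092,.031,.029),rate=.06)
def ff():
    f=np.mean([manip.get_contact_force() for _ in range(4)],axis=0)-f0; return c*f[0]+s*f[1],-s*f[0]+c*f[1],f[2]
x=-.092
while x<-.034:
    x+=.004 if x<-.05 else .001
    manip.servo_line(rw(x,.031,.029),rate=.04); f=ff()
    print(round(x,4),np.round(f,1))
    if abs(f[0])>6: break
snap('scene','s5'); print(manip.get_time())
im=cv2.imread('pics/s5.png')[260:350,280:390];cv2.imwrite('pics/s5c.png',cv2.resize(im,None,fx=6.5,fy=6.5,interpolation=cv2.INTER_CUBIC))
```

```text
-0.088 [ 0.7  1.3 -2. ]
-0.084 [ 0.8  0.4 -1.8]
-0.08 [-0.1  0.1 -1.8]
-0.076 [-0.2  0.  -0.9]
-0.072 [ 0.1  0.8 -1.3]
-0.068 [ 0.4  0.2 -0.4]
-0.064 [-0.2  0.5 -1.6]
-0.06 [-0.3 -0.3 -0.8]
-0.056 [ 0.  -0.4 -0.9]
-0.052 [ 0.1  0.4 -1.1]
-0.048 [ 0.1  0.2 -0.2]
-0.047 [ 0.3 -0.3 -1.1]
-0.046 [-0.3 -0.4 -1.5]
-0.045 [-0.3 -0.2 -0.4]
-0.044 [ 0.7 -0.4 -1. ]
-0.043 [ 1.1  0.1 -0.7]
-0.042 [ 0.   0.2 -1.1]
-0.041 [-3.8  0.6  1.1]
-0.04 [-5.9 -0.7  4.3]
-0.039 [-9.   0.4  5.7]
32.15
```

View pics/s5c.png

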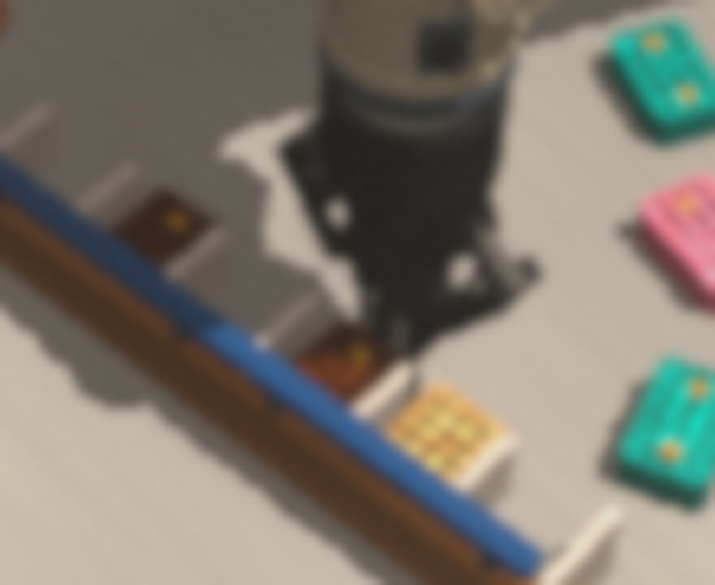

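The cover is in the third gap and stopped hard at the expected depth; its rear stud at (357,352) lines up with the racked cover. I'll back off and check from above.

Run:
```python
from h import *
manip.servo_line(rw(-.07,.031,.029),rate=.08)
manip.servo_line(rw(-.09,.031,.15),rate=.15)
manip.servo_line([.40,.06,.3],rate=.25)
snap('top','t6');snap('scene','s6'); print(manip.get_time(),manip.get_contact_force())
a=cv2.imread('pics/t6.png')[180:300,200:360];b=cv2.imread('pics/s6.png')[235:375,255:435]
k=cv2.INTER_CUBIC
cv2.imwrite('pics/both6.png',np.hstack([cv2.resize(a,(400,300),interpolation=k),cv2.resize(b,(386,300),interpolation=k)]))
```

```text
34.65 [-0.16315009  0.62706923  0.51570901]
```

View pics/both6.png

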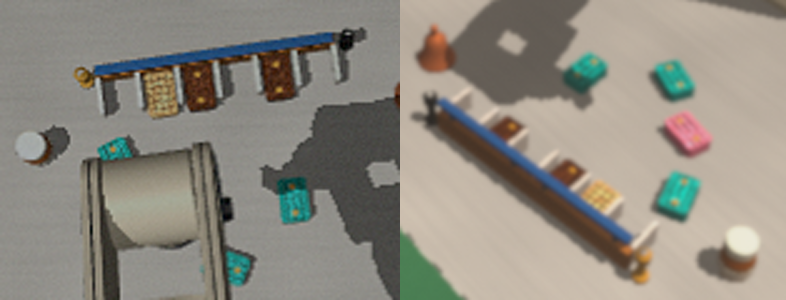

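The top view shows the cover at (199,87), home in the third gap from the brass post and level with the grating. Everything else is in place.

```bash
python3 -c "
from rig import manip
print(manip.sign_off())"
```

```text
the job is handed in; nothing more can be done
None
```

The job is handed in: I traced the blue rail in continuous touch from the first to the third gap counted from the brass post, then pushed the walnut cover home into that third gap, with nothing else seen to have moved and about 35 s on the clock.

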